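Put the transferred tapes and film back in their own archive boxes

TASK

The transfer session is over: put each loose item away in the open container made for it - the compact cassette, the MiniDV tape and the microcassette each in the grey card tray of its own size, and the small roll of film in the round metal can. Each must lie flat on the floor of its container with its upper face still up, tapes lengthwise along their trays, and be set down rather than dropped. Leave the black film reel and the loupe where they are.

Things in the scene. Friction and masses are not known exactly. Their poses are not given: they have to be found in the camera images.
- cassette_mid (a point): Centre (half-way up) of the compact audio cassette, the largest of the three loose small tapes: a flat dark box 100 x 64 x 12 mm with a pale paper label and two toothed holes, lying face up on the table. x along its 100 mm length, y across its 64 mm width, z up. 45 g or so; grip it across the width. Either way round in its tray is right.
- minidv_mid (a point): Centre (half-way up) of the MiniDV tape, the middle one in size: a flat black box 66 x 48 x 12 mm with half of its face a pale label and half a window, lying face up. x along its 66 mm length, y across its 48 mm width, z up. About 25 g; grip it across the width. Either way round in its tray is right.
- microcassette_mid (a point): Centre (half-way up) of the microcassette, the smallest: a flat dark grey box 50 x 33 x 8 mm with a pale label and two small toothed holes, lying face up. x along its 50 mm length, y across its 33 mm width, z up. About 12 g; grip it across the width. Either way round in its tray is right.
- film_roll_mid (a point): Centre (half-way up) of the small roll of 16 mm film on a core: a solid disc 66 mm in diameter and 16 mm high, dark brown film round an ivory core, lying flat, core face up; z up. About 60 g; grip it across the diameter in any direction.
- cassette_tray: Largest open grey card tray for the compact cassette: the only tray of this size, outside 122 x 86 mm, inside 116 x 80 mm (long side along its x, 8 mm of play all round the tape), walls 3 mm thick standing 16 mm high, floor 2 mm thick. The middle 56 mm of each long wall is cut away down to the floor as a thumb notch, so fingers holding the tape across its width pass there. It cannot move. Origin: centre of its underside; z up.
- minidv_tray: Middle-sized open grey card tray for the MiniDV tape: the only tray of this size, outside 88 x 70 mm, inside 82 x 64 mm (long side along its x, 8 mm of play all round the tape), walls 3 mm thick standing 16 mm high, floor 2 mm thick. The middle 46 mm of each long wall is cut away down to the floor as a thumb notch, so fingers holding the tape across its width pass there. It cannot move. Origin: centre of its underside; z up.
- microcassette_tray: Smallest open grey card tray for the microcassette: the only tray of this size, outside 72 x 55 mm, inside 66 x 49 mm (long side along its x, 8 mm of play all round the tape), walls 3 mm thick standing 12 mm high, floor 2 mm thick. The middle 40 mm of each long wall is cut away down to the floor as a thumb notch, so fingers holding the tape across its width pass there. It cannot move. Origin: centre of its underside; z up.
- film_can: Open round metal film can without its lid, for the roll of film: outside 129 mm (131 mm over the rolled rim), inside about 122 mm in diameter, wall 19 mm high, floor 2 mm thick. There is room inside for fingers on both sides of the 66 mm roll when it is near the middle; it need not be exactly central (within 30 mm of the middle). It cannot move. Origin: centre of its underside; z up.
- film_reel: Bystander: black projection reel, a disc 127 mm in diameter and 13 mm high with six spokes, lying flat among the containers. Loose; must stay within 20 mm of its place. Origin: centre of its underside.
- loupe: Bystander: film inspection loupe, a small black cone with a round glass in an aluminium ring on top, 40 mm in diameter at the foot, 43 mm high, standing on the table between the loose items and the containers. Loose; must stay within 20 mm of its place. Origin: centre of its underside.
Mind the look-alikes: they are no part of the job. Leave any red look-alike of the part that bears minidv_mid alone.

How it is judged (in metres and radians):
At the end, for the whole second after the job is handed in: Tapes flat and face up on the floors of their own trays (within 13 mm of centre, 0.35 rad of lengthwise, either way round); film roll flat on the can floor, within 30 mm of its middle; all within 2 mm of resting height, released, still; reel and loupe within 20 mm of their start (horizontal distance between cassette_mid and cassette_tray below 0.013 m and z of cassette_mid in the frame of cassette_tray between 0.006 and 0.0105 m and angle between each of cassette_mid, minidv_mid, microcassette_mid, film_roll_mid's own z axis and vertical below 0.08 rad and linear speed of each of cassette, minidv, microcassette, film_roll below 0.02 m/s and contact force between the fingers and cassette below 0.1 N and angle between the x axis of cassette_mid and the x axis of cassette_tray, either way round below 0.35 rad and horizontal distance between minidv_mid and minidv_tray below 0.013 m and z of minidv_mid in the frame of minidv_tray between 0.006 and 0.0105 m and contact force between the fingers and minidv below 0.1 N and angle between the x axis of minidv_mid and the x axis of minidv_tray, either way round below 0.35 rad and horizontal distance between microcassette_mid and microcassette_tray below 0.013 m and z of microcassette_mid in the frame of microcassette_tray between 0.004 and 0.0085 m and contact force between the fingers and microcassette below 0.1 N and angle between the x axis of microcassette_mid and the x axis of microcassette_tray, either way round below 0.35 rad and horizontal distance between film_roll_mid and film_can below 0.03 m and z of film_roll_mid in the frame of film_can between 0.008 and 0.0125 m and contact force between the fingers and film_roll below 0.1 N and distance of each of film_reel, loupe from where it was at the start of the episode below 0.02 m); the robot touches nothing.
It fails at once if a tape or the film roll is dropped or thrown (moves faster than 0.75 m/s without being held, a fall of about 3 cm) ((linear speed of cassette above 0.75 m/s and contact force between the fingers and cassette below 0.05 N) or (linear speed of minidv above 0.75 m/s and contact force between the fingers and minidv below 0.05 N) or (linear speed of microcassette above 0.75 m/s and contact force between the fingers and microcassette below 0.05 N) or (linear speed of film_roll above 0.75 m/s and contact force between the fingers and film_roll below 0.05 N)).
It fails at once if the film reel or the loupe is moved by more than 20 mm (distance of any of film_reel, loupe from where it was at the start of the episode above 0.02 m).
It also fails if it takes over 106 s, if anything falls off the work surface, if the arm or the gripper's body presses on something with over 40 N, if the wrist force passes 120 N, or if a joint passes its speed limit or range.

ROBOT

A 6-joint arm with a two-finger parallel gripper is mounted at the origin on the work surface. World frame = base frame: x ahead of the robot, y to its left, z up, the work surface at z = 0. Lengths are in m, angles in degrees, forces in N, time in s.
With the tool pointing down it reaches from about 0.35 to 0.875 m from the base axis. Payload 15.5 kg.
Tool frame: the origin (TCP) lies midway between the tips of the shut fingers; the grasp point (between the pads) lies 19 mm behind it; z points along the fingers, y is the line along which they close (so a half turn about z gives the same grasp; the last joint's range is limited). The gripper opens to 85 mm and grips with 20 to 120 N. Pads are 22 mm wide; open, the fingers measure 114 mm over their backs; the gripper's body (76 mm by 85 mm) begins 54 mm behind the grasp point. The pads swing forward as they close: fully open they stand 13 mm farther back than shut.
Start: joints at [66.721, 28.281, 77.091, -0, 74.628, -5.472], TCP at [0.191, 0.595, 0.231] pointing down, gripper open.
Joint ranges: [-166.48, 166.48], [-47.26, 123.95], [12.59, 153.08], [-70.14, 250.14], [6.76, 159.57], [-176.63, 176.63]. Speed limits (degrees/s): [108.29, 108.29, 147.25, 172.46, 172.46, 172.46].

INTERFACE

Orientations are given as [roll, pitch, yaw] about the fixed x, y, z axes, in that order (R = Rz(yaw) Ry(pitch) Rx(roll)).
In Python, from rig import monitor, optics, order gives the robot as it stands.
- The arm moves only by the tool move_arm, never from a script. Its argument "increments" is a list that holds one entry, the list of rows, each a list of 7 numbers: the shift along the tool's x, y, z in cm, then the turn, a rotation vector about the tool's x, y, z in degrees, then the opening, from 0 (shut) to 1 (fully open). A call has 1 to 20 rows; each row shifts and turns the commanded pose from where the row before left it, along the tool's axes as they then stand; what a row does not reach is not made up. A row lasts 1/8 s, in which the tool goes at most 62.5 mm and 10.7 degrees, less where a joint would pass 70% of its speed; a pose out of reach is approached as far as the arm can. A call with a gripper value outside its range is refused whole. The fingers move at their own pace and stop on an object; the grip force is fixed at half the most. Time passes only in rows, so rows that do not move let the fingers close. It gives the time, the measured TCP pose, the force, the opening and the grip force at its end, in the units of the state.
- monitor.sense(): the state, without advancing time (a new reading comes with each control period).
- optics.grab_frame(name): name is "scene" or "top"; returns a dict with "frame" (384x512x3 uint8, red, green, blue), "depth" (384x512 float32, m along the optical axis (not along the pixel's ray), 0 where there is no reading), "fx", "fy", "cx", "cy" (pixels), "rvec" (rotation vector, rad) and "tvec" (3), from world to camera coordinates, as OpenCV has them. Camera axes: x right, y down, z forward; pixel columns grow to the right and rows downward; lengths in m; the calibration is good to about 2 mm. A picture is of the moment at which its call begins.
- order.hand_in(): hands the job in; it is judged then, once.
Trained networks look in a picture, given as the dict that the camera call returned (one of the last four; its "shot" number tells which), for a name from the list of things; names that differ only in an ending like _2 or _b are one class to them, and where a whole thing is asked for, a point or a joint stands for the part that bears it (a point fixed in the world has none). Each returns a list of dicts, best first, with "p" (0 to 1); they miss things now and then, are a little off and sometimes report something else, mostly with a low value. They report only what shows in the picture. A call takes as long as a camera call. They do not tell look-alikes from the thing itself.
- optics.recognise(picture, thing): "position" ([column, row] in pixels, amid what is visible of it).
The state is a dict: "time": time; "q": joint angles; "qvel": joint speeds; "tau": joint torques, N m; "tcp_pos": TCP position; "ee_rot": TCP orientation; "ft_force": force on the tool from outside, world axes, zero at the start; "torque": the same for the moment, N m; "opening": opening from 0.0 (shut) to 1.0 (fully open); "grasp_force": force on a finger pad.
Only numpy, scipy, OpenCV 4.12 (cv2) and the standard library are available. Lean on these libraries where they do the work, as an engineer would, in place of code of your own. Each camera call takes 0.05 s, during which the arm holds its last target. There are 200 camera calls.

## Working session

There is one attempt and no reset: what is moved stays moved. The work goes in short steps, Python scripts to look and compute and a tool call to move; the robot and the scene stay as the last step left them, time stands still between calls to the robot, and variables do not carry over. Pictures are saved under pics/ and viewed, at most 14 in all, crops included, and the job is handed in when it is done.

Besides the shell and the picture viewer there is one more tool, called after ">>>" as name(argument=value, ...), one argument or row to a line, values as JSON. move_arm: Moves the arm, as the interface text tells. Its arguments: {"type":"object","properties":{"increments":{"type":"array","items":{"type":"array","items":{"type":"array","items":{"type":"number"}}}}},"required":["increments"]}

```bash
mkdir -p pics; cat > h.py <<'E'
import numpy as np, cv2
from rig import monitor, optics, order
def cam(n): 
    return optics.grab_frame(n)
def world(p,u,v,d=None):
    R=cv2.Rodrigues(np.array(p["rvec"],float))[0];t=np.array(p["tvec"],float).ravel()
    if d is None:d=p["depth"][int(round(v)),int(round(u))]
    c=np.array([(u-p["cx"])/p["fx"]*d,(v-p["cy"])/p["fy"]*d,d])
    return R.T@(c-t)
def cloud(p):
    R=cv2.Rodrigues(np.array(p["rvec"],float))[0];t=np.array(p["tvec"],float).ravel()
    v,u=np.mgrid[:384,:512];d=p["depth"]
    c=np.stack([(u-p["cx"])/p["fx"]*d,(v-p["cy"])/p["fy"]*d,d],-1)
    return (c-t)@R
def save(p,n,k=1.5,box=None):
    im=cv2.cvtColor(p["frame"],cv2.COLOR_RGB2BGR)
    if box: im=im[box[1]:box[3],box[0]:box[2]]
    cv2.imwrite("pics/"+n,cv2.resize(im,None,fx=k,fy=k,interpolation=cv2.INTER_CUBIC))
E
python3 - <<'E'
from h import *
T="cassette_mid minidv_mid microcassette_mid film_roll_mid cassette_tray minidv_tray microcassette_tray film_can film_reel loupe".split()
for n in("top","scene"):
    p=cam(n);save(p,n+"0.png")
    print(n,-cv2.Rodrigues(np.array(p["rvec"]))[0].T@np.array(p["tvec"]).ravel(),p["fx"])
    for t in T:
        for r in optics.recognise(p,t)[:3]:
            u,v=r["position"]; print(t,round(r["p"],2),np.round([u,v]),np.round(world(p,u,v),3))
E
```

```text
top [ 0.19168806 -0.01245303  1.36227101] 421.2927085062542
cassette_mid 0.93 [343. 233.] [ 0.357 -0.285  0.012]
minidv_mid 0.88 [148. 248.] [0.257 0.33  0.011]
minidv_mid 0.86 [175. 180.] [0.483 0.273 0.011]
minidv_mid 0.54 [169. 215.] [0.366 0.277 0.012]
microcassette_mid 0.63 [285. 203.] [ 0.442 -0.094  0.004]
film_roll_mid 0.69 [223. 198.] [0.437 0.11  0.013]
cassette_tray 0.89 [328. 150.] [ 0.634 -0.226  0.003]
minidv_tray 0.56 [184. 141.] [0.624 0.262 0.005]
microcassette_tray 0.76 [263. 139.] [ 0.656 -0.003 -0.003]
microcassette_tray 0.23 [184. 139.] [ 0.63   0.262 -0.   ]
film_can 0.71 [126. 165.] [0.522 0.444 0.004]
film_reel 0.76 [393. 187.] [ 0.523 -0.442  0.014]
loupe 0.6 [261. 170.] [ 0.535 -0.006  0.049]
scene [ 0.78077423 -0.56535818  0.92065094] 409.3174180644776
cassette_mid 0.71 [158. 270.] [ 0.364 -0.293  0.009]
minidv_mid 0.84 [262. 122.] [0.374 0.263 0.014]
minidv_mid 0.75 [234. 222.] [ 0.464 -0.093  0.007]
minidv_mid 0.68 [293. 136.] [0.487 0.249 0.013]
microcassette_mid 0.49 [232. 223.] [ 0.463 -0.098  0.007]
film_roll_mid 0.91 [256. 162.] [0.429 0.108 0.014]
film_roll_mid 0.7 [261. 120.] [0.367 0.271 0.011]
cassette_tray 0.6 [266. 296.] [ 0.625 -0.238  0.   ]
minidv_tray 0.6 [335. 151.] [0.619 0.254 0.006]
microcassette_tray 0.69 [313. 221.] [0.65  0.    0.003]
film_can 0.59 [325. 103.] [ 0.519  0.447 -0.003]
film_reel 0.81 [184. 361.] [ 0.532 -0.444  0.012]
loupe 0.69 [276. 201.] [ 0.546 -0.009  0.043]
```

View pics/top0.png

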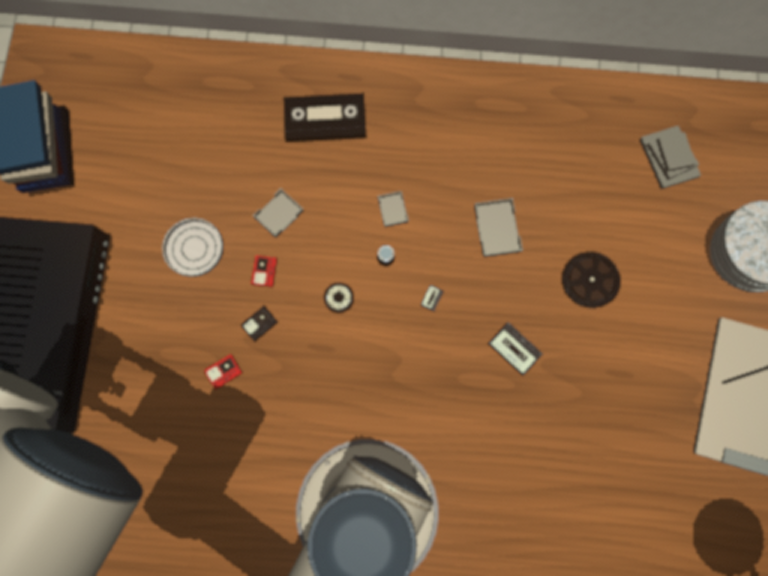

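View pics/scene0.png

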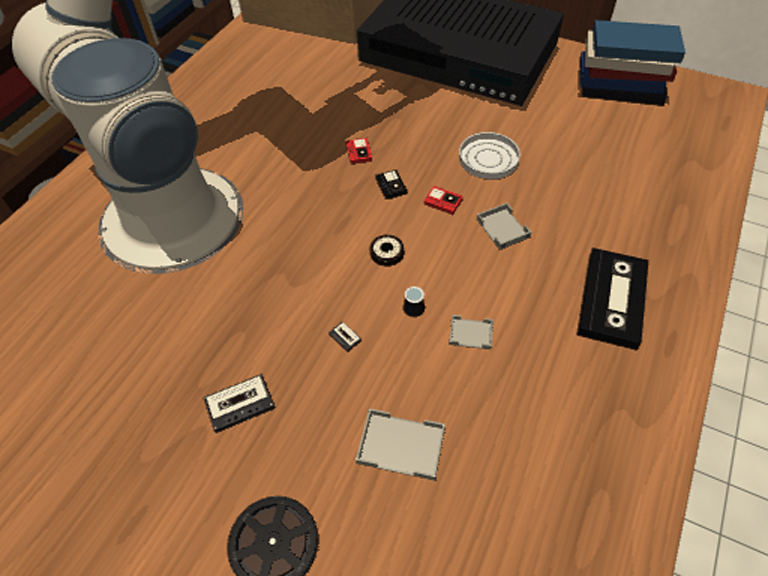

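The top view (native pixels) has the cassette at (343,233), microcassette (287,198), roll (225,198), loupe (257,170) and reel (393,187). There are three MiniDV candidates: red (148,248), red (176,181) and black (172,215). The black one fits, because red look-alikes are to be left alone. I'll measure everything now and confirm that one in a crop.

```bash
cat > meas.py <<'E'
from h import *
G={ # name:(x,y,topz,halfwin)
"cassette":(.357,-.285,.012,.075),"minidv":(.368,.272,.012,.055),"micro":(.457,-.097,.008,.045),"roll":(.433,.109,.016,.055),
"ctray":(.63,-.23,.009,.09),"dtray":(.622,.258,.009,.075),"mtray":(.653,-.001,.007,.06),"can":(.521,.445,.012,.085),"loupe":(.541,-.008,.02,.05)}
def ortho(p,x0,y0,z,w,s=.0005):
    # rows: x decreasing, cols: y decreasing
    n=int(2*w/s);i=np.arange(n)*s-w
    Y,X=np.meshgrid(y0-i,x0-i); P=np.stack([X,Y,np.full_like(X,z)],-1).reshape(-1,1,3)
    K=np.array([[p["fx"],0,p["cx"]],[0,p["fy"],p["cy"]],[0,0,1.]])
    q=cv2.projectPoints(P,np.array(p["rvec"],float),np.array(p["tvec"],float),K,None)[0].reshape(n,n,2).astype(np.float32)
    return cv2.remap(p["frame"],q[...,0],q[...,1],cv2.INTER_LINEAR),cv2.remap(p["depth"],q[...,0],q[...,1],cv2.INTER_NEAREST)
def measure(p,name,g=None,s=.0005):
    x0,y0,z,w=g or G[name]
    im,_=ortho(p,x0,y0,z,w,s); f=im.astype(int)
    m=((f[...,0]-f[...,2])<0.38*f[...,0]).astype(np.uint8)
    m=cv2.morphologyEx(m,cv2.MORPH_OPEN,np.ones((5,5)))
    m=cv2.morphologyEx(m,cv2.MORPH_CLOSE,np.ones((15,15)))
    c=max(cv2.findContours(m,cv2.RETR_EXTERNAL,cv2.CHAIN_APPROX_NONE)[0],key=cv2.contourArea)
    (u,v),(a,b),_=r=cv2.minAreaRect(c); bx=cv2.boxPoints(r)
    e=[bx[1]-bx[0],bx[2]-bx[1]]; e=max(e,key=np.linalg.norm)
    yaw=np.degrees(np.arctan2(-e[0],-e[1]))%180 # world x=-row, y=-col
    vis=im.copy();cv2.drawContours(vis,[bx.astype(int)],0,(0,255,0),1)
    return np.array([x0+w-v*s,y0+w-u*s]),yaw,sorted([a*s*1000,b*s*1000]),vis
E
python3 - <<'E'
from meas import *
V=[]
for cn in("top","scene"):
    p=cam(cn);C=cloud(p)
    for n in G:
        x,yaw,d,vis=measure(p,n);V.append(cv2.resize(vis,(88,88)) if 0 else cv2.resize(vis,(130,130)))
        m=(np.hypot(C[...,0]-x[0],C[...,1]-x[1])<.012)&(p["depth"]>0)
        print(cn,n,np.round(x,4),round(yaw,1),np.round(d),"z",np.round(np.median(C[m][:,2]),4))
g=np.vstack([np.hstack(V[i:i+6]) for i in(0,6,12)])
cv2.imwrite("pics/ortho.png",g[...,::-1])
print(monitor.sense()["ee_rot"])
E
```

```text
top cassette [ 0.3601 -0.2854] 50.8 [63. 99.] z 0.0123
top minidv [0.3665 0.2685] 135.0 [44. 62.] z 0.0118
top micro [ 0.4568 -0.0993] 158.7 [33. 52.] z 0.0071
top roll [0.4378 0.102 ] 0.0 [59. 60.] z 0.0161
top ctray [ 0.6287 -0.2353] 13.4 [ 90. 125.] z 0.0014
top dtray [0.6193 0.256 ] 141.9 [75. 90.] z 0.0016
top mtray [0.652  0.0015] 17.9 [56. 74.] z 0.0018
top can [0.5242 0.435 ] 90.0 [134. 135.] z 0.0011
top loupe [0.5423 0.0082] 0.0 [38. 44.] z 0.0429
scene cassette [ 0.3639 -0.2889] 50.9 [ 69. 100.] z 0.0111
scene minidv [0.37   0.2627] 135.0 [46. 72.] z 0.011
scene micro [ 0.4574 -0.1028] 159.1 [34. 52.] z 0.0076
scene roll [0.4384 0.0977] 79.9 [57. 65.] z 0.0153
scene ctray [ 0.6275 -0.2367] 13.1 [ 93. 125.] z 0.0008
scene dtray [0.6192 0.2556] 141.7 [79. 99.] z 0.0008
scene mtray [ 6.517e-01 -1.000e-04] 17.1 [62. 73.] z 0.0016
scene can [0.5225 0.4338] 90.0 [134. 146.] z 0.0012
scene loupe [0.5382 0.0106] 116.6 [36. 67.] z 0.042
[-1.79999675e+02 -6.04393764e-04  1.62192420e+02]
```

View pics/ortho.png

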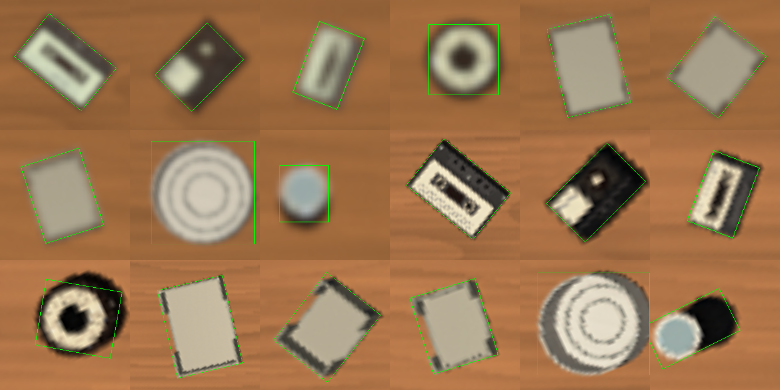

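The orthophotos confirm that the chosen MiniDV is the black one with the pale half-label at (0.367, 0.268). Sizes and heights match the text. I'll go above it now.

>>> move_arm(
  increments=[
    [[0,0,0,0,0,6.8,1],[0,0,0,0,0,6.8,1],[0,0,0,0,0,6.8,1],[0,0,0,0,0,6.8,1],[-2.97,-0.89,1.3,0,0,0,1],[-2.97,-0.89,1.3,0,0,0,1],[-2.97,-0.89,1.3,0,0,0,1],[-2.97,-0.89,1.3,0,0,0,1],[-2.97,-0.89,1.3,0,0,0,1],[-2.97,-0.89,1.3,0,0,0,1],[-2.97,-0.89,1.3,0,0,0,1],[-2.97,-0.89,1.3,0,0,0,1],[-2.97,-0.89,1.3,0,0,0,1],[-2.97,-0.89,1.3,0,0,0,1],[-2.97,-0.89,1.3,0,0,0,1],[-2.97,-0.89,1.3,0,0,0,1],[0,0,0,0,0,0,1],[0,0,0,0,0,0,1]],
  ],
)

```text
time: 3.45
tcp_pos: [0.3677, 0.2678, 0.0755]
ee_rot: [180.0, -0.0, 135.0]
ft_force: [-0.2, 0.2, 0.1]
opening: 1.001
grasp_force: 0.0
```

```bash
cat > plan.py <<'E'
import sys
from h import *
def plan(x,y,z,yaw):
    s=monitor.sense();p=np.array(s["tcp_pos"]);c=s["ee_rot"][2]
    turn=(c-yaw+90)%180-90   # about tool z, half-turn symmetric
    f=np.radians(c-turn);d=np.array([x,y,z])-p
    print("t",round(s["time"],2),"tcp",np.round(p,4),"rot",np.round(s["ee_rot"],2),"q6",round(s["q"][5],1))
    print("turn",round(turn,2),"then cm",np.round(100*np.array([np.cos(f)*d[0]+np.sin(f)*d[1],np.sin(f)*d[0]-np.cos(f)*d[1],-d[2]]),2))
if __name__=="__main__":plan(*map(float,sys.argv[1:]))
E
python3 - <<'E'
from h import *
p=cam("scene");save(p,"above_dv.png",5,(200,60,340,170))
E
python3 plan.py .367 .2675 -.001 135
```

```text
t 3.5 tcp [0.3676 0.2681 0.0756] rot [1.7996e+02 1.0000e-02 1.3501e+02] q6 -16.4
turn 0.01 then cm [ 0.   -0.08  7.66]
```

View pics/above_dv.png

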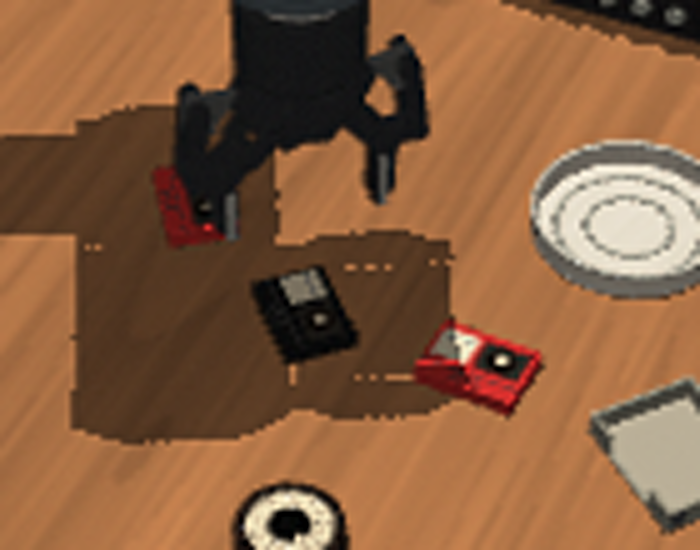

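The crop shows the black MiniDV (crop pixel 305,315) directly under the open fingers, with the red ones clear. I'll descend and grip.

>>> move_arm(
  increments=[
    [[0,-0.08,2,0,0,0,1],[0,0,2,0,0,0,1],[0,0,2,0,0,0,1],[0,0,1,0,0,0,1],[0,0,0.6,0,0,0,1],[0,0,0,0,0,0,1],[0,0,0,0,0,0,0],[0,0,0,0,0,0,0],[0,0,0,0,0,0,0],[0,0,0,0,0,0,0],[0,0,0,0,0,0,0],[0,0,0,0,0,0,0]],
  ],
)

```text
time: 5.0
tcp_pos: [0.3673, 0.2671, -0.0]
ee_rot: [179.9, 0.0, 135.0]
ft_force: [-2.6, -0.9, 15.3]
opening: 0.54
grasp_force: 59.4
```

>>> move_arm(
  increments=[
    [[0,0,-1,0,0,0,0],[0,0,-2,0,0,0,0],[0,0,-2.5,0,0,0,0],[0,0,-2.5,0,0,0,0],[0,0,0,0,0,0,0]],
  ],
)

```text
time: 5.62
tcp_pos: [0.3678, 0.2674, 0.081]
ee_rot: [179.8, 0.1, 135.0]
ft_force: [0.0, 0.2, -0.8]
opening: 0.541
grasp_force: 62.6
```

```bash
python3 plan.py .619 .256 .003 142; python3 - <<'E'
from h import *
p=cam("scene");save(p,"held_dv.png",5,(200,60,340,170));print(monitor.sense()["grasp_force"])
E
```

```text
t 5.62 tcp [0.3678 0.2674 0.081 ] rot [1.7982e+02 5.0000e-02 1.3499e+02] q6 -16.5
turn -7.01 then cm [-20.49  14.57   7.8 ]
62.551785707473755
```

View pics/held_dv.png

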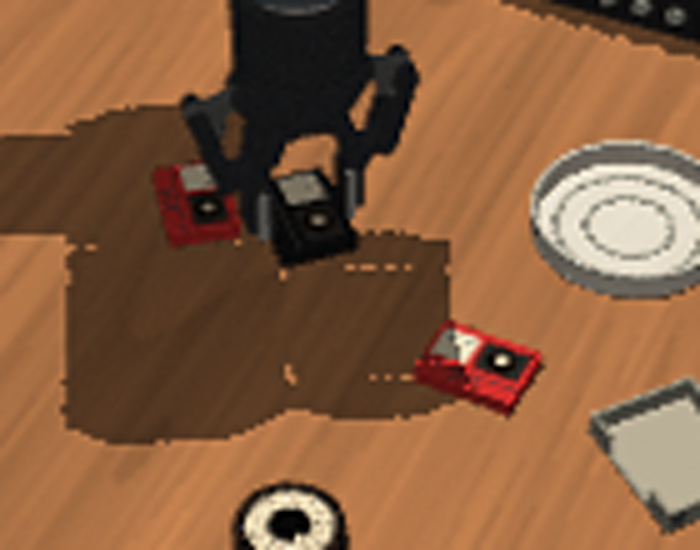

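The MiniDV is held level (crop pixel 315,215). Next I'll carry it over its tray.

>>> move_arm(
  increments=[
    [[0,0,0,0,0,-7,0],[-2.56,1.82,0,0,0,0,0],[-2.56,1.82,0,0,0,0,0],[-2.56,1.82,0,0,0,0,0],[-2.56,1.82,0,0,0,0,0],[-2.56,1.82,0,0,0,0,0],[-2.56,1.82,0,0,0,0,0],[-2.56,1.82,0,0,0,0,0],[-2.56,1.82,0,0,0,0,0],[0,0,2.5,0,0,0,0],[0,0,2,0,0,0,0],[0,0,0.5,0,0,0,0],[0,0,0,0,0,0,0],[0,0,0,0,0,0,0]],
  ],
)

```text
time: 7.42
tcp_pos: [0.6184, 0.2558, 0.03]
ee_rot: [180.0, 0.0, 142.0]
ft_force: [0.4, 0.3, -0.4]
opening: 0.539
grasp_force: 62.6
```

```bash
python3 plan.py .619 .256 .003 142
```

```text
t 7.42 tcp [0.6184 0.2558 0.03  ] rot [1.7995e+02 4.0000e-02 1.4201e+02] q6 -34.6
turn 0.01 then cm [-0.04  0.06  2.7 ]
```

>>> move_arm(
  increments=[
    [[0,0,1,0,0,0,0],[0,0,1,0,0,0,0],[0,0,0.5,0,0,0,0],[0,0,0.15,0,0,0,0],[0,0,0,0,0,0,0],[0,0,0,0,0,0,0]],
  ],
)

```text
time: 8.18
tcp_pos: [0.6182, 0.2556, 0.003]
ee_rot: [180.0, 0.0, 142.0]
ft_force: [-0.2, 0.8, 0.9]
opening: 0.541
grasp_force: 62.6
```

>>> move_arm(
  increments=[
    [[0,0,0.1,0,0,0,0],[0,0,0,0,0,0,0],[0,0,0,0,0,0,0.75],[0,0,0,0,0,0,0.75],[0,0,0,0,0,0,0.75],[0,0,0,0,0,0,0.75],[0,0,-1,0,0,0,0.75],[0,0,-2.5,0,0,0,0.75],[0,0,-3,0,0,0,1],[0,0,-3,0,0,0,1],[0,0,0,0,0,0,1]],
  ],
)

```text
time: 9.55
tcp_pos: [0.6195, 0.256, 0.0999]
ee_rot: [179.8, 0.2, 142.0]
ft_force: [0.1, -0.5, 0.1]
opening: 1.002
grasp_force: 0.0
```

```bash
python3 plan.py .438 .101 .002 120
```

```text
t 9.55 tcp [0.6195 0.256  0.0999] rot [1.7977e+02 1.6000e-01 1.4199e+02] q6 -34.6
turn 21.99 then cm [ -4.35 -23.47   9.79]
```

>>> move_arm(
  increments=[
    [[0,0,0,0,0,7.33,1],[0,0,0,0,0,7.33,1],[0,0,0,0,0,7.33,1],[-0.54,-2.93,0,0,0,0,1],[-0.54,-2.93,0,0,0,0,1],[-0.54,-2.93,0,0,0,0,1],[-0.54,-2.93,0,0,0,0,1],[-0.54,-2.93,0,0,0,0,1],[-0.54,-2.93,0,0,0,0,1],[-0.54,-2.93,0,0,0,0,1],[-0.54,-2.93,0,0,0,0,1],[0,0,3,0,0,0,1],[0,0,2,0,0,0,1],[0,0,0,0,0,0,1]],
  ],
)

```text
time: 11.3
tcp_pos: [0.4357, 0.1008, 0.0459]
ee_rot: [-179.9, -0.1, 120.0]
ft_force: [0.5, -0.1, 0.7]
opening: 1.001
grasp_force: 0.0
```

```bash
python3 plan.py .438 .101 .000 120;  python3 - <<'E'
from h import *
p=cam("scene");a=p["frame"];save(p,"roll_dv.png",4,(210,80,390,210))
E
```

```text
t 11.3 tcp [0.4357 0.1008 0.0459] rot [-1.7986e+02 -7.0000e-02  1.2000e+02] q6 -24.6
turn -0.0 then cm [-0.1   0.21  4.59]
```

View pics/roll_dv.png

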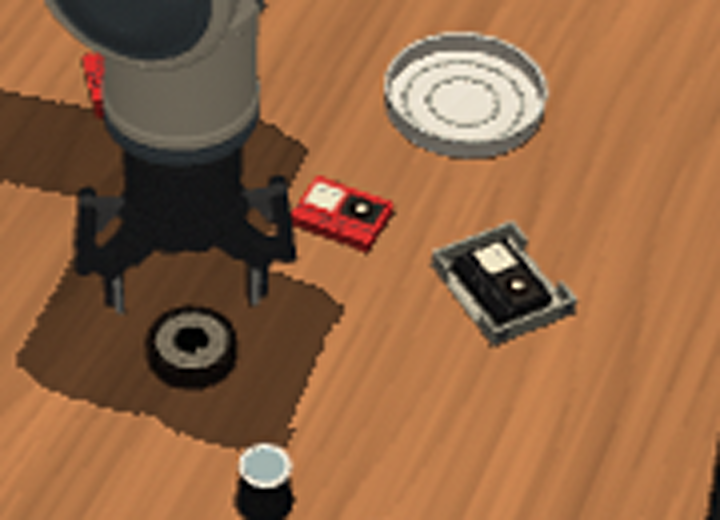

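The MiniDV (crop 500,280) lies flat and centred in its tray, and the roll (190,345) is below the fingers. The near red look-alike is clear of them. I'll descend onto the roll and grip.

>>> move_arm(
  increments=[
    [[-0.1,0.2,2,0,0,0,1],[0,0,1.5,0,0,0,1],[0,0,0.9,0,0,0,1],[0,0,0,0,0,0,1],[0,0,0,0,0,0,0],[0,0,0,0,0,0,0],[0,0,0,0,0,0,0],[0,0,0,0,0,0,0],[0,0,0,0,0,0,0]],
  ],
)

```text
time: 12.48
tcp_pos: [0.4392, 0.1011, 0.0038]
ee_rot: [179.9, 0.0, 120.0]
ft_force: [-2.9, -0.9, 18.2]
opening: 0.737
grasp_force: 61.0
```

>>> move_arm(
  increments=[
    [[0,0,-1,0,0,0,0],[0,0,-2,0,0,0,0],[0,0,-3,0,0,0,0],[0,0,-3,0,0,0,0],[0,0,0,0,0,0,0]],
  ],
)

```text
time: 13.1
tcp_pos: [0.44, 0.1012, 0.095]
ee_rot: [179.8, 0.1, 120.0]
ft_force: [-0.0, 0.1, -1.9]
opening: 0.737
grasp_force: 65.7
```

```bash
python3 plan.py .523 .4345 .005 120
```

```text
t 13.1 tcp [0.44   0.1012 0.095 ] rot [1.7979e+02 1.0000e-01 1.2001e+02] q6 -24.6
turn 0.01 then cm [24.71 23.85  9.  ]
```

>>> move_arm(
  increments=[
    [[2.06,1.99,0,0,0,0,0],[2.06,1.99,0,0,0,0,0],[2.06,1.99,0,0,0,0,0],[2.06,1.99,0,0,0,0,0],[2.06,1.99,0,0,0,0,0],[2.06,1.99,0,0,0,0,0],[2.06,1.99,0,0,0,0,0],[2.06,1.99,0,0,0,0,0],[2.06,1.99,0,0,0,0,0],[2.06,1.99,0,0,0,0,0],[2.06,1.99,0,0,0,0,0],[2.06,1.99,0,0,0,0,0],[0,0,3,0,0,0,0],[0,0,2.5,0,0,0,0],[0,0,0,0,0,0,0],[0,0,0,0,0,0,0]],
  ],
)

```text
time: 15.1
tcp_pos: [0.5223, 0.4347, 0.0384]
ee_rot: [180.0, -0.0, 120.0]
ft_force: [0.8, 0.4, -0.6]
opening: 0.737
grasp_force: 65.8
```

```bash
python3 plan.py .523 .4345 .006 120
```

```text
t 15.1 tcp [0.5223 0.4347 0.0384] rot [179.98  -0.   120.  ] q6 4.7
turn -0.0 then cm [-0.05  0.05  3.24]
```

>>> move_arm(
  increments=[
    [[0,0,1.5,0,0,0,0],[0,0,1,0,0,0,0],[0,0,0.5,0,0,0,0],[0,0,0.2,0,0,0,0],[0,0,0,0,0,0,0],[0,0,0,0,0,0,0]],
  ],
)

```text
time: 15.85
tcp_pos: [0.5219, 0.4344, 0.0061]
ee_rot: [-180.0, 0.0, 120.0]
ft_force: [-3.7, -2.2, 5.0]
opening: 0.733
grasp_force: 66.5
```

>>> move_arm(
  increments=[
    [[0,0,0,0,0,0,0.86],[0,0,0,0,0,0,0.86],[0,0,0,0,0,0,0.86],[0,0,-0.5,0,0,0,0.86],[0,0,-1.5,0,0,0,0.86],[0,0,-2.5,0,0,0,0.86],[0,0,-3,0,0,0,1],[0,0,-3,0,0,0,1],[0,0,0,0,0,0,1]],
  ],
)

```text
time: 16.98
tcp_pos: [0.5234, 0.4355, 0.1145]
ee_rot: [179.7, -0.0, 120.0]
ft_force: [-1.3, 0.6, -0.1]
opening: 0.999
grasp_force: 0.0
```

```bash
python3 plan.py .457 -.100 .045 159
```

```text
t 16.98 tcp [0.5234 0.4355 0.1145] rot [ 1.797e+02 -3.000e-02  1.200e+02] q6 4.7
turn -39.0 then cm [-12.99 -52.38   6.95]
```

>>> move_arm(
  increments=[
    [[0,0,0,0,0,-7.8,1],[0,0,0,0,0,-7.8,1],[0,0,0,0,0,-7.8,1],[0,0,0,0,0,-7.8,1],[0,0,0,0,0,-7.8,1],[-0.928,-3.74,0,0,0,0,1],[-0.928,-3.74,0,0,0,0,1],[-0.928,-3.74,0,0,0,0,1],[-0.928,-3.74,0,0,0,0,1],[-0.928,-3.74,0,0,0,0,1],[-0.928,-3.74,0,0,0,0,1],[-0.928,-3.74,0,0,0,0,1],[-0.928,-3.74,0,0,0,0,1],[-0.928,-3.74,0,0,0,0,1],[-0.928,-3.74,0,0,0,0,1],[-0.928,-3.74,0,0,0,0,1],[-0.928,-3.74,0,0,0,0,1],[-0.928,-3.74,0,0,0,0,1],[-0.928,-3.74,0,0,0,0,1],[0,0,2,0,0,0,1]],
  ],
)

```text
time: 19.48
tcp_pos: [0.4564, -0.1033, 0.0915]
ee_rot: [-180.0, 0.2, 158.8]
ft_force: [-0.4, 0.5, -0.9]
opening: 1.0
grasp_force: 0.0
```

>>> move_arm(
  increments=[
    [[0,0,3,0,0,0,1],[0,0,2,0,0,0,1],[0,0,0,0,0,0,1],[0,0,0,0,0,0,1]],
  ],
)

```text
time: 19.98
tcp_pos: [0.456, -0.1009, 0.0414]
ee_rot: [180.0, 0.0, 159.0]
ft_force: [0.6, 0.6, -0.6]
opening: 1.003
grasp_force: 0.0
```

```bash
python3 plan.py .457 -.100 .001 159; python3 - <<'E'
from h import *
p=cam("scene");save(p,"micro.png",2.5,(180,60,400,260))
E
```

```text
t 19.98 tcp [ 0.456  -0.1009  0.0414] rot [1.8000e+02 2.0000e-02 1.5901e+02] q6 -88.8
turn 0.01 then cm [-0.07  0.12  4.04]
```

View pics/micro.png

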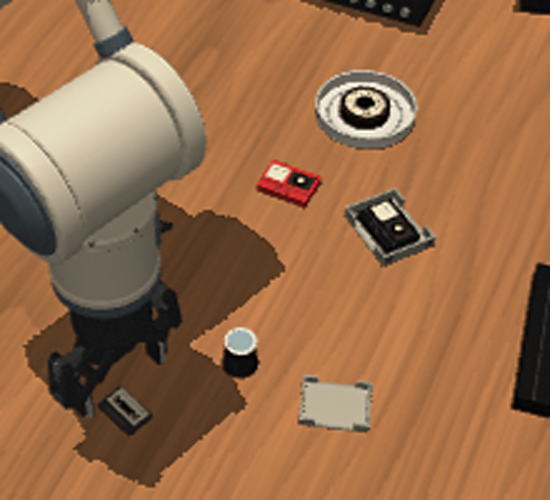

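The roll (crop 365,105) is central in the can, the MiniDV is in its tray, and the microcassette (125,410) sits between the fingers. Now the microcassette grip.

>>> move_arm(
  increments=[
    [[-0.07,0.1,2,0,0,0,1],[0,0,1.5,0,0,0,1],[0,0,0.5,0,0,0,1],[0,0,0.05,0,0,0,1],[0,0,0,0,0,0,0],[0,0,0,0,0,0,0],[0,0,0,0,0,0,0],[0,0,0,0,0,0,0],[0,0,0,0,0,0,0],[0,0,0,0,0,0,0],[0,0,0,0,0,0,0]],
  ],
)

```text
time: 21.4
tcp_pos: [0.4569, -0.1002, 0.0008]
ee_rot: [-180.0, 0.0, 159.0]
ft_force: [-2.2, 0.8, 15.0]
opening: 0.365
grasp_force: 58.4
```

>>> move_arm(
  increments=[
    [[0,0,-1,0,0,0,0],[0,0,-2,0,0,0,0],[0,0,-3,0,0,0,0],[0,0,-3,0,0,0,0],[0,0,-1,0,0,0,0],[0,0,0,0,0,0,0]],
  ],
)

```text
time: 22.15
tcp_pos: [0.457, -0.1002, 0.1006]
ee_rot: [180.0, 0.1, 159.0]
ft_force: [1.1, -0.2, -0.9]
opening: 0.362
grasp_force: 60.1
```

```bash
python3 plan.py .652 .001 .003 17.5
```

```text
t 22.15 tcp [ 0.457  -0.1002  0.1006] rot [1.80e+02 7.00e-02 1.59e+02] q6 -88.7
turn -38.5 then cm [-21.64   3.79   9.76]
```

>>> move_arm(
  increments=[
    [[0,0,0,0,0,-7.7,0],[0,0,0,0,0,-7.7,0],[0,0,0,0,0,-7.7,0],[0,0,0,0,0,-7.7,0],[0,0,0,0,0,-7.7,0],[-2.705,0.474,0,0,0,0,0],[-2.705,0.474,0,0,0,0,0],[-2.705,0.474,0,0,0,0,0],[-2.705,0.474,0,0,0,0,0],[-2.705,0.474,0,0,0,0,0],[-2.705,0.474,0,0,0,0,0],[-2.705,0.474,0,0,0,0,0],[-2.705,0.474,0,0,0,0,0],[0,0,3,0,0,0,0],[0,0,3,0,0,0,0],[0,0,1,0,0,0,0],[0,0,0,0,0,0,0],[0,0,0,0,0,0,0]],
  ],
)

```text
time: 24.4
tcp_pos: [0.6523, 0.001, 0.0311]
ee_rot: [-180.0, 0.1, -162.5]
ft_force: [0.2, -0.6, -0.3]
opening: 0.364
grasp_force: 60.2
```

```bash
python3 plan.py .652 .001 .003 17.5
```

```text
t 24.4 tcp [0.6523 0.001  0.0311] rot [-1.7997e+02  7.0000e-02 -1.6250e+02] q6 -112.7
turn -0.0 then cm [0.03 0.01 2.81]
```

>>> move_arm(
  increments=[
    [[0,0,1,0,0,0,0],[0,0,1,0,0,0,0],[0,0,0.5,0,0,0,0],[0,0,0.25,0,0,0,0],[0,0,0,0,0,0,0],[0,0,0,0,0,0,0]],
  ],
)

```text
time: 25.15
tcp_pos: [0.6516, 0.0011, 0.003]
ee_rot: [180.0, -0.0, -162.5]
ft_force: [-3.6, -0.1, 5.5]
opening: 0.362
grasp_force: 60.9
```

>>> move_arm(
  increments=[
    [[0,0,0,0,0,0,0.55],[0,0,0,0,0,0,0.55],[0,0,0,0,0,0,0.55],[0,0,0,0,0,0,0.55],[0,0,-1,0,0,0,0.55],[0,0,-2,0,0,0,0.55],[0,0,-3,0,0,0,1],[0,0,-3,0,0,0,1],[0,0,-1,0,0,0,1],[0,0,0,0,0,0,1]],
  ],
)

```text
time: 26.4
tcp_pos: [0.6521, 0.0011, 0.1038]
ee_rot: [-180.0, 0.1, -162.5]
ft_force: [-1.2, 1.0, -0.3]
opening: 0.998
grasp_force: 0.0
```

```bash
python3 plan.py .3605 -.286 .045 50.9
```

```text
t 26.4 tcp [0.6521 0.0011 0.1038] rot [-1.7996e+02  9.0000e-02 -1.6250e+02] q6 -112.7
turn -33.4 then cm [40.67  4.53  5.88]
```

>>> move_arm(
  increments=[
    [[0,0,0,0,0,9.1625,1],[0,0,0,0,0,9.1625,1],[0,0,0,0,0,9.1625,1],[0,0,0,0,0,9.1625,1],[0,0,0,0,0,9.1625,1],[0,0,0,0,0,9.1625,1],[0,0,0,0,0,9.1625,1],[0,0,0,0,0,9.1625,1],[0,0,0,0,0,9.1625,1],[0,0,0,0,0,9.1625,1],[0,0,0,0,0,9.1625,1],[0,0,0,0,0,9.1625,1],[0,0,0,0,0,9.1625,1],[0,0,0,0,0,9.1625,1],[0,0,0,0,0,9.1625,1],[0,0,0,0,0,9.1625,1],[0,0,0,0,0,0,1]],
  ],
)

```text
time: 28.52
tcp_pos: [0.6511, 0.0011, 0.1018]
ee_rot: [-179.9, 0.1, 50.9]
ft_force: [-0.5, -0.7, 0.4]
opening: 1.001
grasp_force: 0.0
```

>>> move_arm(
  increments=[
    [[-3.39,-0.378,0,0,0,0,1],[-3.39,-0.378,0,0,0,0,1],[-3.39,-0.378,0,0,0,0,1],[-3.39,-0.378,0,0,0,0,1],[-3.39,-0.378,0,0,0,0,1],[-3.39,-0.378,0,0,0,0,1],[-3.39,-0.378,0,0,0,0,1],[-3.39,-0.378,0,0,0,0,1],[-3.39,-0.378,0,0,0,0,1],[-3.39,-0.378,0,0,0,0,1],[-3.39,-0.378,0,0,0,0,1],[-3.39,-0.378,0,0,0,0,1],[0,0,3,0,0,0,1],[0,0,2.5,0,0,0,1],[0,0,0,0,0,0,1],[0,0,0,0,0,0,1]],
  ],
)

```text
time: 30.52
tcp_pos: [0.3601, -0.286, 0.0483]
ee_rot: [-180.0, 0.0, 51.0]
ft_force: [0.6, -0.6, 0.8]
opening: 0.997
grasp_force: 0.0
```

```bash
python3 plan.py .3605 -.286 .000 50.9; python3 - <<'E'
from h import *
p=cam("scene");save(p,"cass.png",2.5,(90,150,350,350))
E
```

```text
t 30.52 tcp [ 0.3601 -0.286   0.0483] rot [-180.      0.     51.01] q6 -6.9
turn 0.11 then cm [0.03 0.03 4.83]
```

View pics/cass.png

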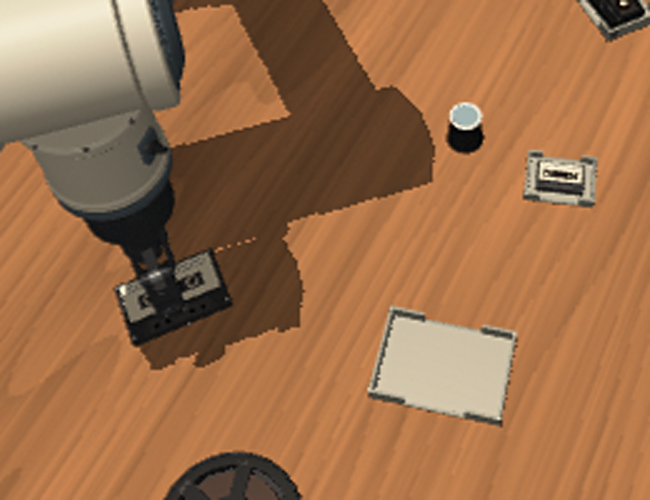

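The microcassette lies flat and centred in its tray (crop 562,180). The gripper is over the middle of the cassette (172,295) with the right alignment, so I'll descend.

>>> move_arm(
  increments=[
    [[0,0,2,0,0,0,1],[0,0,1.8,0,0,0,1],[0,0,0.8,0,0,0,1],[0,0,0.3,0,0,0,1],[0,0,0,0,0,0,1],[0,0,0,0,0,0,0],[0,0,0,0,0,0,0],[0,0,0,0,0,0,0],[0,0,0,0,0,0,0],[0,0,0,0,0,0,0]],
  ],
)

```text
time: 31.82
tcp_pos: [0.3602, -0.2862, -0.0004]
ee_rot: [179.9, 0.0, 50.9]
ft_force: [-2.1, 1.8, 17.4]
opening: 0.723
grasp_force: 61.0
```

>>> move_arm(
  increments=[
    [[0,0,-1,0,0,0,0],[0,0,-2,0,0,0,0],[0,0,-2,0,0,0,0],[0,0,-2,0,0,0,0],[0,0,0,0,0,0,0]],
  ],
)

```text
time: 32.45
tcp_pos: [0.3606, -0.2866, 0.0702]
ee_rot: [179.8, 0.0, 50.9]
ft_force: [0.9, 0.7, -0.4]
opening: 0.723
grasp_force: 66.4
```

```bash
python3 plan.py .628 -.236 .002 13.2
```

```text
t 32.45 tcp [ 0.3606 -0.2866  0.0702] rot [1.7984e+02 2.0000e-02 5.0910e+01] q6 -6.8
turn 37.71 then cm [27.19  1.18  6.82]
```

>>> move_arm(
  increments=[
    [[0,0,0,0,0,7.54,0],[0,0,0,0,0,7.54,0],[0,0,0,0,0,7.54,0],[0,0,0,0,0,7.54,0],[0,0,0,0,0,7.54,0],[2.72,0.118,0,0,0,0,0],[2.72,0.118,0,0,0,0,0],[2.72,0.118,0,0,0,0,0],[2.72,0.118,0,0,0,0,0],[2.72,0.118,0,0,0,0,0],[2.72,0.118,0,0,0,0,0],[2.72,0.118,0,0,0,0,0],[2.72,0.118,0,0,0,0,0],[2.72,0.118,0,0,0,0,0],[2.72,0.118,0,0,0,0,0],[0,0,2.5,0,0,0,0],[0,0,1.2,0,0,0,0],[0,0,0,0,0,0,0],[0,0,0,0,0,0,0]],
  ],
)

```text
time: 34.83
tcp_pos: [0.6275, -0.2356, 0.0323]
ee_rot: [180.0, -0.0, 13.2]
ft_force: [0.4, 0.7, -1.1]
opening: 0.725
grasp_force: 66.4
```

```bash
python3 plan.py .628 -.236 .002 13.2;python3 - <<'E'
from h import *
p=cam("scene");save(p,"cass2.png",4,(190,200,340,330))
E
```

```text
t 34.83 tcp [ 0.6275 -0.2356  0.0323] rot [ 1.7998e+02 -2.0000e-02  1.3190e+01] q6 51.1
turn -0.01 then cm [0.04 0.04 3.03]
```

View pics/cass2.png

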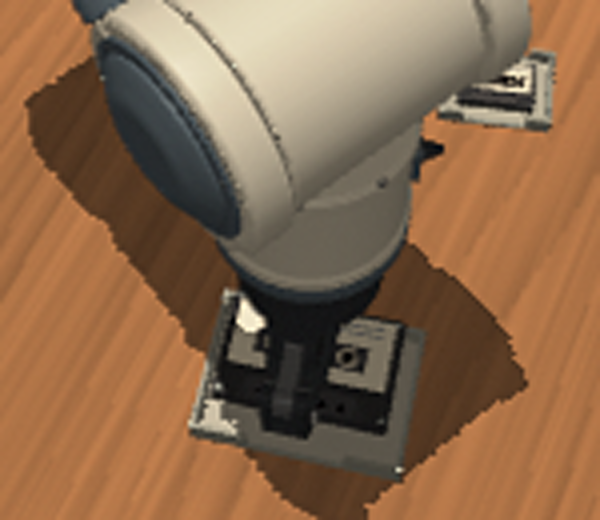

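The cassette (crop 310,370) is held level and aligned over its tray, so I'll lower it.

>>> move_arm(
  increments=[
    [[0,0,1.2,0,0,0,0],[0,0,1,0,0,0,0],[0,0,0.5,0,0,0,0],[0,0,0.25,0,0,0,0],[0,0,0,0,0,0,0],[0,0,0,0,0,0,0]],
  ],
)

```text
time: 35.62
tcp_pos: [0.6277, -0.2354, 0.0024]
ee_rot: [180.0, -0.0, 13.2]
ft_force: [-0.6, -0.6, -0.2]
opening: 0.72
grasp_force: 66.4
```

>>> move_arm(
  increments=[
    [[0,0,0.1,0,0,0,0],[0,0,0,0,0,0,0],[0,0,0,0,0,0,0.9],[0,0,0,0,0,0,0.9],[0,0,0,0,0,0,0.9],[0,0,-0.8,0,0,0,0.9],[0,0,-2,0,0,0,0.9],[0,0,-3,0,0,0,1],[0,0,-4,0,0,0,1],[0,0,-4,0,0,0,1],[-4,0,-3,0,0,0,1],[-4,0,-2,0,0,0,1],[-4,0,0,0,0,0,1],[-4,0,0,0,0,0,1],[-4,0,0,0,0,0,1],[0,0,0,0,0,0,1],[0,0,0,0,0,0,1]],
  ],
)

```text
time: 37.75
tcp_pos: [0.4333, -0.2814, 0.1904]
ee_rot: [179.9, -0.1, 13.2]
ft_force: [-0.5, 0.7, -0.9]
opening: 0.997
grasp_force: 0.0
```

```bash
python3 - <<'E'
from meas import *
p=cam("scene");save(p,"end.png",1.5)
q=cam("top")
for nm,z in(("film_reel",0),("loupe",0)):
  for c in(q,p):
    for r in optics.recognise(c,nm)[:1]: print(nm,np.round(r["position"]),np.round(world(c,*r["position"]),3))
V=[]
for c in(q,p):
  for n,z in(("ctray",.014),("dtray",.014),("mtray",.010),("can",.018)):
    x,y,_,w=G[n];im,_=ortho(c,x,y,z,w);V.append(cv2.resize(im,(195,195)))
cv2.imwrite("pics/endo.png",np.vstack([np.hstack(V[:4]),np.hstack(V[4:])])[...,::-1])
E
```

```text
film_reel [133. 162.] [0.53  0.418 0.018]
film_reel [185. 360.] [ 0.533 -0.442  0.015]
loupe [276. 200.] [ 0.543 -0.004  0.038]
```

View pics/end.png

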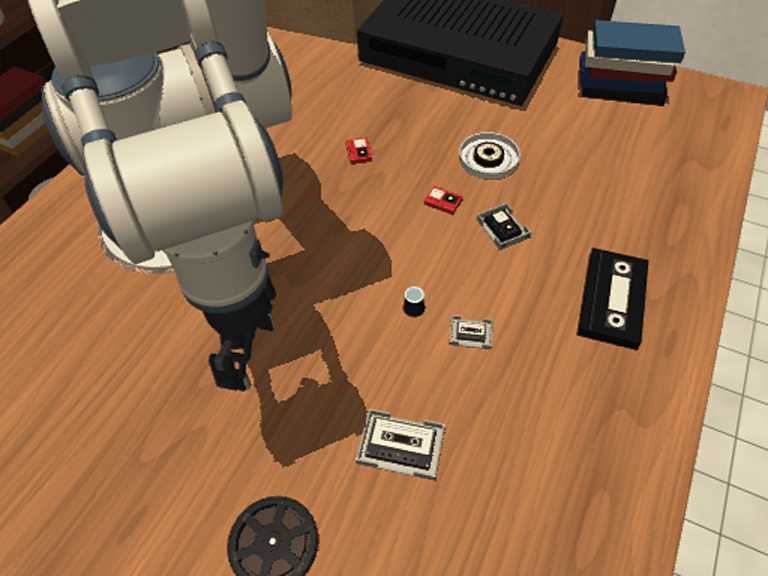

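View pics/endo.png

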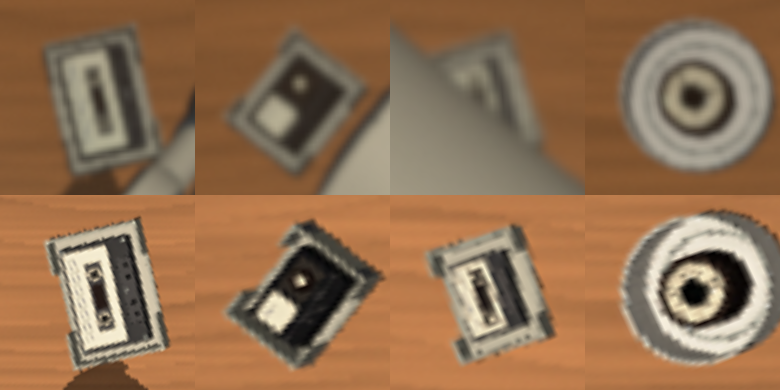

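The pictures show the three tapes lying flat in their own trays and the roll in the can. The reel (185,360) and loupe (276,200) are where they started, and the arm is clear of everything.

```bash
python3 -c "
from rig import order
print(order.hand_in())"
```

```text
the job is handed in; nothing more can be done
None
```

The cassette, MiniDV and microcassette are each flat, face up, in their own trays and the film roll is in the can; the reel and loupe show no movement in the final pictures, and the job was handed in at about 38 s (the hand-in gave no verdict).

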